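# Load the double-stack model wagon and the terminal trailer

## Task

Load the weathered model containers for the display: set the tank container down in the well of the wagon at the brake-wheel end and the full-height short box in the other end of the well, and only when both lie on the well floor stack the long box squarely on top, spanning the two. The half-height open bin goes on the terminal trailer, flat on the deck between its corner guides (at any time). Leave the black stock box, the pigment tin and the paint jar where they are.

Things in the scene. Friction and masses are not known exactly. Their poses are not given: they have to be found in the camera images.
- tank_c (a point): Model tank container (1:48): a brown open frame 126 long x 51 wide x 54 mm high around a bare silver barrel; about 0.11 kg. The point is its centre, 27 mm above its underside; x along its length, z up. Its straight top side rails (6 mm high, 51 mm over the outside) and the bottom rails are the widest parts; the barrel is 47 mm in diameter. Starts on the table.
- box20_c (a point): Model 20-foot box container: closed brown corrugated box 126 long x 51 wide x 54 mm high, about 0.09 kg. The point is its centre, 27 mm above its underside; x along its length, z up. Starts on the table.
- box40_c (a point): Model 40-foot box container: closed brown corrugated box, twice as long as the short one: 254 x 51 x 54 mm high, about 0.18 kg. The point is its centre, 27 mm above its underside; x along its length, z up. Starts on the table to one side, left or right. In the stack it rests on the tops of the two short ones, 54 mm above the well floor, centred over the middle of the well.
- half_c (a point): Half-height open-top bin: brown, open above, empty, 126 long x 51 wide x only 27 mm high, walls 3 mm; about 0.06 kg. The point is its centre, 13.5 mm above its underside; x along its length, z up. Starts on the table; grasp it across its width near the upper edge.
- well (a point): Fixed brown well wagon on a 430 x 110 mm track plank. Point: centre of the well floor's top face, 27 mm over the table; x along the wagon, z up. Well 268 x 58 mm inside: two short containers lie end to end along x, centres 66 mm either side of the point. Sills 4 mm thick rise 14 mm above the floor (flared guides 22 mm, near middle and ends): hold containers by the upper half, fingertips 16 mm or more above the floor.
- brake_wheel (a point): Hub of the hand-brake wheel (small steel spoked wheel 18 mm across on a black post, over a bright steel step plate 22 x 46 mm) on one of the wagon's two end platforms, 190 mm from the well's middle along the wagon, the hub 42 mm and the top 52 mm above the level of the well floor. Which end it is on changes from start to start; the other end has only a low plain brown handrail.
- trailer_deck (a point): Fixed black skeletal trailer for one short container, 140 x 66 mm, small black tyres. Point: centre of the deck's top face, 28 mm above the table; x along the trailer, z up. Flared guide plates at the four corners rise 9 mm above the deck and leave 3 to 4 mm play at each side and end of a short container; there are none within 45 mm of the middle of the long sides, so fingers have room.
- stock_box_c (a point): Bystander: black cardboard stock box 200 x 85 x 50 mm high, 0.7 kg; the point is its centre. It stands on the side where the long box is not.
- pigment_tin_c (a point): Bystander: flat round aluminium pigment tin, 62 mm across, 20 mm high, rust-orange disc on top; the point is its centre.
- paint_jar_c (a point): Bystander: small brown paint jar with a black cap, 42 mm across, 55 mm high; the point is its centre.
Mind the look-alikes: they are no part of the job. Leave any pink, turquoise or yellow look-alike of the part that bears half_c alone.

How it is judged:
By the outcome, as a careful person would: the job done as asked, in the order asked, and still so for the second after the job is handed in, with the robot touching nothing.
It also fails if it takes over 99 s, if anything falls off the work surface, if the arm or the gripper's body presses on something with over 40 N, if the wrist force passes 120 N, or if a joint passes its speed limit or range.

## Robot

A 6-joint arm with a two-finger parallel gripper is mounted at the origin on the work surface. World frame = base frame: x ahead of the robot, y to its left, z up, the work surface at z = 0. Lengths are in m, angles in rad, forces in N, time in s.
With the tool pointing down it reaches from about 0.35 to 0.975 m from the base axis. Payload 4.9 kg.
Tool frame: the origin (TCP) lies on the mounting face of the last link; the fingertips stand 173 mm ahead of it and the grasp point (between the pads) lies 155 mm ahead of it; z points along the fingers, y is the line along which they close (so a half turn about z gives the same grasp; the last joint's range is limited). The gripper opens to 85 mm and grips with 20 to 120 N. Pads are 22 mm wide; open, the fingers measure 114 mm over their backs; the gripper's body (76 mm by 85 mm) begins 54 mm behind the grasp point. The pads swing forward as they close: fully open they stand 13 mm farther back than shut.
Start: joints at [-1.426, 0.053, 1.613, -0, 1.476, -0.119], TCP at [0.163, -0.603, 0.405] pointing down, gripper open.
Joint ranges: [-3.01, 3.01], [-1.01, 2.22], [0.06, 2.58], [-1.02, 4.17], [0.09, 2.62], [-3.14, 3.14]. Speed limits (rad/s): [2.57, 2.57, 3.14, 3.14, 3.14, 3.14].

## Interface

Orientations are given as a rotation vector (axis times angle).
In Python, from station import monitor, eyes, finish_job gives the robot as it stands. The module is installed in compiled form; this text tells all that it offers.
- The arm moves only by the tool step_arm, never from a script. Its argument "commands" is a list of rows, each a list of 3 entries, a list of its own where there are three numbers: the opening in per cent of the stroke, from 0 (shut) to 100 (fully open), then the shift along the tool's x, y, z in mm, then the turn about the tool's z in degrees. In form: [[hand, [x, y, z], yaw], ...]. A call has 1 to 12 rows; each row is the pose to reach, as a shift and turn from the pose commanded when the call began, along the tool's axes at that moment; what a row does not reach only later rows make up. A row lasts 1/8 s, in which the tool goes at most 62.5 mm and 10.7 degrees, less where a joint would pass 70% of its speed; a pose out of reach is approached as far as the arm can. A call with a gripper value outside its range is refused whole. The fingers move at their own pace and stop on an object; "squeeze" is the grip in N (left out, the last holds). Time passes only in rows, so rows that repeat a pose let the fingers close. It gives the time, the measured TCP pose, the force, the opening and the grip force at its end, in the units of the state.
- monitor.get_obs(): the state, without advancing time (a new reading comes with each control period).
- eyes.get_image(name): name is "side" or "top" or "wrist"; returns the picture (384x512x3 uint8, red, green, blue); there is no depth.
- eyes.camera_info(name): a dict with "camera_matrix" (3x3 intrinsics, pixels), "k1" (the pictures are not rectified: a ray, as slopes to the right and down, at radius r is drawn at 1 + k1 r^2 times it, then the intrinsics apply), "extrinsics" (4x4, takes a point from camera to world coordinates). Camera axes: x right, y down, z forward; pixel columns grow to the right and rows downward; lengths in m; the calibration is good to about 2 mm. A picture is of the moment at which its call begins: read the wrist's pose just before it. camera_info takes no time and is no camera call; for the wrist camera it gives the pose at the moment of the call.
- finish_job(): hands the job in; it is judged then, once.
The state is a dict: "t": time; "q": joint angles; "dq": joint speeds; "effort": joint torques, N m; "tool_pos": TCP position; "tool_rot": TCP orientation; "contact_force": force on the tool from outside, world axes, zero at the start; "wrist_torque": the same for the moment, N m; "opening": finger opening in m; "grip_force": force on a finger pad.
Only numpy, scipy, OpenCV 4.12 (cv2) and the standard library are available. Lean on these libraries where they do the work, as an engineer would, in place of code of your own. Each camera call takes 0.05 s, during which the arm holds its last target. There are 200 camera calls.

## Working session

There is one attempt and no reset: what is moved stays moved. The work goes in short steps, Python scripts to look and compute and a tool call to move; the robot and the scene stay as the last step left them, time stands still between calls to the robot, and variables do not carry over. Pictures are saved under pics/ and viewed, at most 14 in all, crops included, and the job is handed in when it is done.

Besides the shell and the picture viewer there is one more tool, called after ">>>" as name([rows], argument=value, ...), one row to a line, values as JSON. step_arm: Moves the arm, as the interface text tells. Its arguments: {"type":"object","properties":{"commands":{"type":"array"},"squeeze":{"type":"number"}},"required":["commands"]}

```bash
mkdir -p pics; python3 - <<'E'
from station import monitor, eyes
import cv2,numpy as np
o=monitor.get_obs(); print({k:np.round(v,3) for k,v in o.items()})
for n in("top","side","wrist"):
    i=eyes.camera_info(n); print(n,np.round(i["camera_matrix"],1).tolist(),i["k1"],np.round(i["extrinsics"],3).tolist())
    im=eyes.get_image(n); cv2.imwrite(f"pics/{n}0.png",im[:,:,::-1]); 
    cv2.imwrite(f"pics/{n}0b.png",cv2.resize(im[:,:,::-1],(800,600),interpolation=cv2.INTER_CUBIC))
E
```

```text
{'t': np.float64(0.0), 'q': array([-1.426,  0.053,  1.614,  0.   ,  1.476, -0.119]), 'dq': array([ 0.001,  0.   ,  0.002, -0.001,  0.001,  0.   ]), 'effort': array([-0.0000e+00, -3.9369e+01, -3.7017e+01, -0.0000e+00,  7.0000e-03,
       -0.0000e+00]), 'tool_pos': array([ 0.163, -0.603,  0.403]), 'tool_rot': array([-3.112, -0.413,  0.   ]), 'contact_force': array([-0.749, -0.181,  0.096]), 'wrist_torque': array([ 0.012,  0.025, -0.014]), 'grip_force': np.float64(0.0), 'opening': np.float64(0.086)}
top [[463.4, 0.0, 255.8], [0.0, 463.4, 190.4], [0.0, 0.0, 1.0]] -0.013698693485772627 [[-0.009, -0.986, 0.164, 0.309], [-1.0, 0.01, 0.006, -0.069], [-0.008, -0.164, -0.986, 1.354], [0.0, 0.0, 0.0, 1.0]]
side [[359.8, 0.0, 254.1], [0.0, 359.8, 193.1], [0.0, 0.0, 1.0]] 0.010173711164233446 [[0.996, -0.034, 0.078, 0.426], [-0.083, -0.608, 0.789, -0.897], [0.021, -0.793, -0.609, 0.736], [0.0, 0.0, 0.0, 1.0]]
wrist [[269.7, 0.0, 254.8], [0.0, 269.7, 187.5], [0.0, 0.0, 1.0]] -0.02767915742760874 [[0.261, -0.918, -0.3, 0.24], [-0.965, -0.249, -0.079, -0.583], [-0.002, 0.31, -0.951, 0.373], [0.0, 0.0, 0.0, 1.0]]
```

View pics/top0b.png

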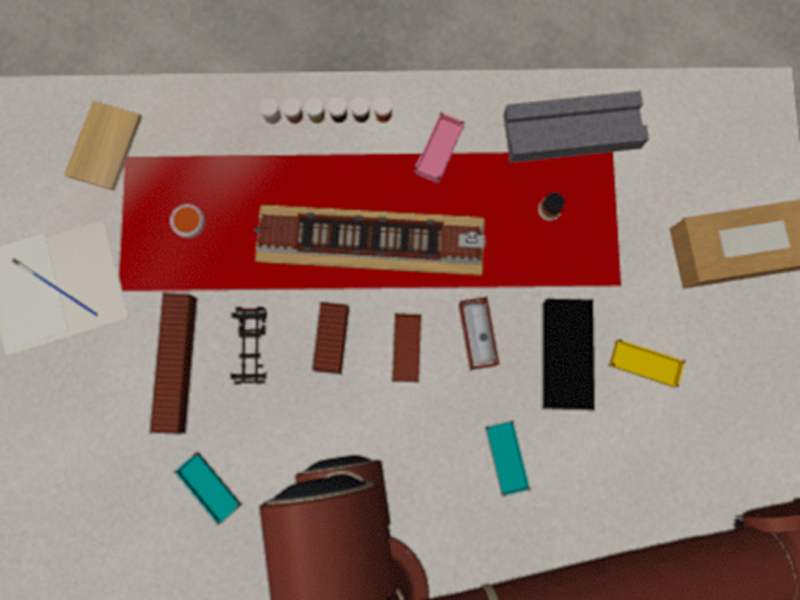

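View pics/side0b.png

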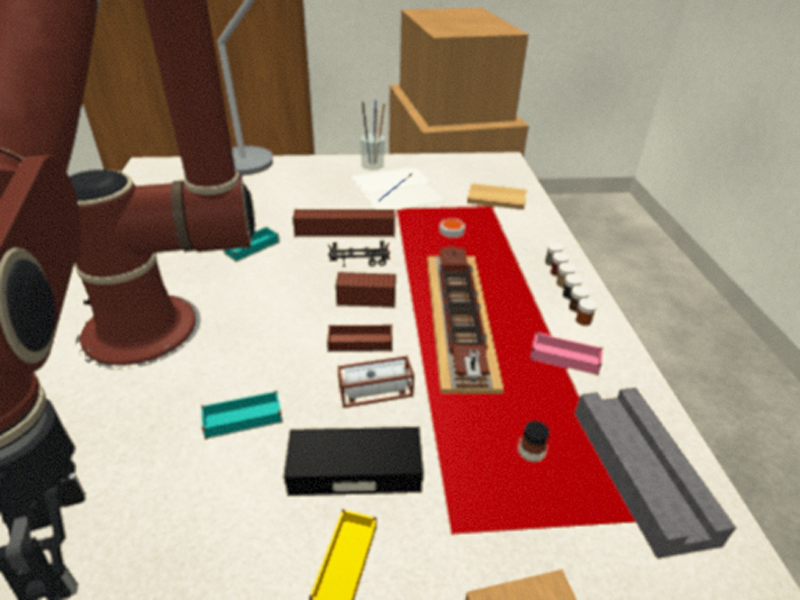

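```bash
cat > h.py <<'E'
import numpy as np, cv2
from scipy.optimize import least_squares
from scipy.spatial.transform import Rotation as R
from station import monitor, eyes
def cam(n):
    i=eyes.camera_info(n); return np.array(i["camera_matrix"],float),np.array([i["k1"],0,0,0.]),np.array(i["extrinsics"])
def proj(c,P):
    K,d,E=c; T=np.linalg.inv(E)
    return cv2.projectPoints(np.asarray(P,float).reshape(-1,3),cv2.Rodrigues(T[:3,:3])[0],T[:3,3],K,d)[0][:,0]
def unproj(c,uv,z):
    K,d,E=c; p=cv2.undistortPoints(np.asarray(uv,float).reshape(-1,1,2),K,d)[:,0]
    r=np.c_[p,np.ones(len(p))]@E[:3,:3].T; s=(z-E[2,3])/r[:,2]
    return E[:3,3]+r*s[:,None]
def corners(x,y,a,dim,z0=0):
    l,w,h=dim; s=np.array([[i,j,k] for i in(-l/2,l/2) for j in(-w/2,w/2) for k in(z0,z0+h)])
    c,n=np.cos(a),np.sin(a); return s@np.array([[c,n,0],[-n,c,0],[0,0,1]])+[x,y,0]
def mom(h):
    m=cv2.moments(np.float32(h).reshape(-1,1,2)); 
    return np.array([m['m10']/m['m00'],m['m01']/m['m00'],(m['mu20']-m['mu02'])/m['m00']**1.5*300,m['mu11']/m['m00']**1.5*300]),m['m00']
def fit(c,mask,dim,z0=0,a0=0.):
    n,lab,st,_=cv2.connectedComponentsWithStats(mask.astype(np.uint8)); k=1+np.argmax(st[1:,4])
    ys,xs=np.nonzero(lab==k); hull=cv2.convexHull(np.float32(np.c_[xs,ys])); t,A=mom(hull)
    p0=unproj(c,t[:2],z0+dim[2]/2)[0]
    f=lambda p: mom(cv2.convexHull(np.float32(proj(c,corners(*p,dim,z0)))))[0]-t
    r=least_squares(f,[p0[0],p0[1],a0],x_scale=[.01,.01,.1],diff_step=1e-3)
    return r.x,A/mom(cv2.convexHull(np.float32(proj(c,corners(*r.x,dim,z0)))))[1],np.abs(r.fun).max()
E
python3 - <<'E'
from h import *
im=cv2.imread("pics/top0.png"); c=cam("top")
H=im.astype(int); g=H[:,:,1]
dim={'box40':(.254,.051,.054),'box20':(.126,.051,.054),'half':(.126,.051,.027),'tank':(.126,.051,.054),'stock':(.2,.085,.05),'trailer':(.14,.066,.028)}
roi={'box40':(92,187,130,282),'trailer':(143,190,176,252),'box20':(195,189,228,244),'half':(246,196,274,250),'tank':(289,187,323,241),'stock':(342,188,386,266)}
for k,(a,b,e,f) in roi.items():
    m=np.zeros(g.shape,bool); m[b:f,a:e]=cv2.GaussianBlur(im,(3,3),0)[b:f,a:e,1]<(110 if k!='tank' else 130)
    if k=='trailer': m=cv2.morphologyEx(m.astype(np.uint8),cv2.MORPH_CLOSE,np.ones((15,15)))>0
    try: print(k,[np.round(v,4) for v in fit(c,m,dim[k])])
    except Exception as ex: print(k,ex)
print('well px',unproj(c,[[371*.64,240*.64]],.03),'wheel',unproj(c,[[471*.64,239*.64]],.07))
print('tin,jar',unproj(c,[[187*.64,221*.64],[552*.64,206*.64]],.03))
cv2.imwrite("pics/crop1.png",cv2.resize(im[120:285,85:395],(800,426),interpolation=cv2.INTER_CUBIC))
E
```

```text
box40 [array([ 0.4144,  0.359 , -0.0459]), np.float64(0.9543), np.float64(1.1313)]
trailer [array([ 0.4088,  0.0877, -0.0056]), np.float64(0.9153), np.float64(45.8958)]
box20 [array([ 0.4513,  0.094 , -0.1188]), np.float64(0.9208), np.float64(9.3496)]
half [array([0.4413, 0.0621, 0.    ]), np.float64(0.8762), np.float64(51.3037)]
tank [array([ 0.4579, -0.2294,  0.1515]), np.float64(0.976), np.float64(8.8981)]
stock [array([ 0.4211, -0.3685,  0.    ]), np.float64(0.9667), np.float64(84.8228)]
well px [[ 0.63826081 -0.00775231  0.03      ]] wheel [[ 0.62829819 -0.19173624  0.07      ]]
tin,jar [[ 0.6789668   0.34072801  0.03      ]
 [ 0.70085561 -0.35033508  0.03      ]]
```

View pics/crop1.png

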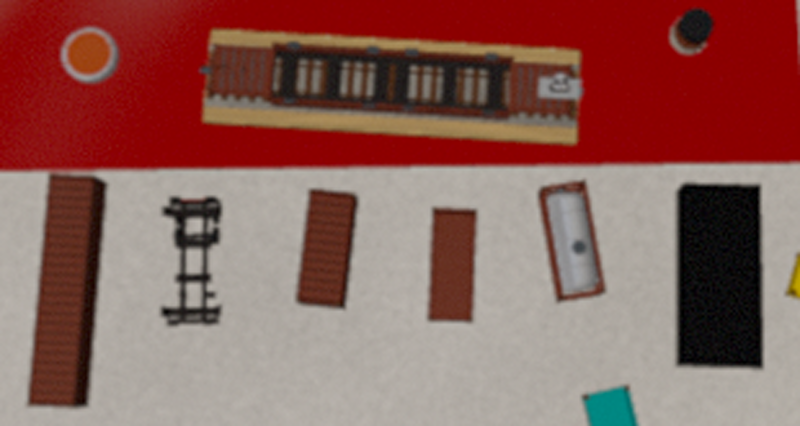

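```bash
python3 - <<'E'
s=open('h.py').read()
i=s.index("    r=least_squares"); 
s=s[:i]+"""    q=lambda v: f([p0[0]+v[0]/1e3,p0[1]+v[1]/1e3,a0+v[2]/1e2])
    r=least_squares(q,[0.,0,0],jac=lambda v: np.array([(q(v+e)-q(v-e))/2 for e in np.eye(3)]).T)
    x=[p0[0]+r.x[0]/1e3,p0[1]+r.x[1]/1e3,a0+r.x[2]/1e2]
    return x,A/mom(cv2.convexHull(np.float32(proj(c,corners(*x,dim,z0)))))[1],np.abs(r.fun).max()
def plan(x,y,z,psi):
    "shift/turn (tool axes, mm/deg) from now to grasp point x,y,z with tool-x at angle psi deg"
    o=monitor.get_obs(); M=R.from_rotvec(o['tool_rot']).as_matrix(); g=o['tool_pos']+M[:,2]*.155
    p=np.degrees(np.arctan2(M[1,0],M[0,0])); d=np.array([x,y,z])-g
    return np.round(M.T@d*1e3,1),round((p-psi+180)%360-180,2)
"""
open('h.py','w').write(s)
E
cat > objs.py <<'E'
from h import *
dim={'box40':(.254,.051,.054),'box20':(.126,.051,.054),'half':(.126,.051,.027),'tank':(.126,.051,.054),'stock':(.2,.085,.05),'trailer':(.14,.066,.028)}
E
python3 - <<'E'
from objs import *
im=cv2.imread("pics/top0.png"); c=cam("top"); bl=cv2.GaussianBlur(im,(3,3),0).astype(int)
roi={'box40':(92,187,130,282),'trailer':(143,190,176,252),'box20':(195,189,228,244),'half':(246,196,274,250),'tank':(289,187,323,241),'stock':(342,188,386,266)}
for k,(a,b,e,f) in roi.items():
    m=np.zeros(im.shape[:2],bool); m[b:f,a:e]=bl[b:f,a:e,1]<130
    if k=='trailer': m=cv2.morphologyEx(m.astype(np.uint8),cv2.MORPH_CLOSE,np.ones((15,15)))>0
    x,A,r=fit(c,m,dim[k]); print(k,np.round(x[:2],4),round(np.degrees(x[2]),2),round(A,3),round(r,4))
    print('   ',plan(x[0],x[1],.2,np.degrees(x[2])))
m=np.zeros(im.shape[:2],bool); m[125:182,158:318]=(bl[:,:,1]>45)[125:182,158:318]
m=cv2.morphologyEx(m.astype(np.uint8),cv2.MORPH_OPEN,np.ones((3,3)))
m=cv2.morphologyEx(m,cv2.MORPH_CLOSE,np.ones((9,9)))
x,A,r=fit(c,m>0,(.43,.11,.012),0,1.57); print('plank',np.round(x[:2],4),np.degrees(x[2]),A,r)
print('view',plan(x[0]-.03,x[1],.2,np.degrees(x[2])))
E
```

```text
box40 [0.4246 0.3701] -2.66 0.985 4.8536
    (array([ 506.4, -871. ,   50.2]), np.float64(17.77))
trailer [0.4005 0.0253] -0.67 0.947 67.5072
    (array([ 393.2, -544.5,   49.7]), np.float64(15.79))
box20 [0.4509 0.091 ] -6.44 0.985 8.1751
    (array([ 459. , -594.8,   49.8]), np.float64(21.55))
half [ 0.4597 -0.0721] -2.13 0.972 33.2777
    (array([ 424.9, -435. ,   49.5]), np.float64(17.24))
tank [ 0.4579 -0.2294] 8.68 0.976 8.9009
    (array([ 382.2, -283.6,   49.3]), np.float64(6.44))
stock [ 0.4197 -0.3229] -2.2 1.001 15.5688
    (array([ 321. , -203.3,   49.1]), np.float64(17.32))
plank [0.7099 0.0164] 85.97644784634777 1.0502576362013865 20.501537199944153
view (array([ 660.6, -463. ,   49.6]), np.float64(-70.86))
```

```bash
python3 - <<'E'
s=open('h.py').read()
i=s.index("    return np.array([m['m10']"); j=s.index("def fit")
s=s[:i]+"""    return np.array([m['m10']/m['m00'],m['m01']/m['m00'],20*np.unwrap([np.pi/2,.5*np.arctan2(2*m['mu11'],m['mu20']-m['mu02'])],period=np.pi)[1]]),m['m00']
"""+s[j:]
open('h.py','w').write(s)
E
cat > top.py <<'E'
from objs import *
im=cv2.imread("pics/top0.png"); c=cam("top"); bl=cv2.GaussianBlur(im,(3,3),0).astype(int)
roi={'box40':(92,187,130,282),'trailer':(143,190,176,252),'box20':(195,189,228,244),'half':(246,196,274,250),'tank':(289,187,323,241),'stock':(342,188,386,266)}
for k,(a,b,e,f) in roi.items():
    m=np.zeros(im.shape[:2],bool); m[b:f,a:e]=bl[b:f,a:e,1]<130
    if k=='trailer': m=cv2.morphologyEx(m.astype(np.uint8),cv2.MORPH_CLOSE,np.ones((15,15)))>0
    x,A,r=fit(c,m,dim[k]); print(k,np.round(x[:2],4),round(np.degrees(x[2]),2),round(A,3),round(r,4))
    print('   ',plan(x[0],x[1],.2,np.degrees(x[2])))
co=np.array([[211,30],[580,50],[578,143],[203,121]])/2.5806+[85,120]
w=unproj(c,co,.012); print(w.round(3).tolist(), w.mean(0).round(4))
d=w[0]+w[3]-w[1]-w[2]; print('wagon ang',np.degrees(np.arctan2(d[1],d[0])))
E
python3 top.py
```

```text
box40 [0.4121 0.3555] -2.75 0.988 0.0
    (array([ 490.5, -860.2,   50.2]), np.float64(17.87))
trailer [0.4438 0.2217] 0.88 0.907 0.0
    (array([ 486.3, -722.8,   50. ]), np.float64(14.24))
box20 [0.4545 0.0675] -6.55 1.0 0.0
    (array([ 456.4, -571.1,   49.7]), np.float64(21.66))
half [ 0.4378 -0.0718] -2.02 0.968 0.0
    (array([ 403.9, -441. ,   49.5]), np.float64(17.14))
tank [ 0.4607 -0.2039] 8.78 0.992 0.0
    (array([ 391.5, -307.5,   49.3]), np.float64(6.33))
stock [ 0.4216 -0.3676] -2.56 0.984 0.0
    (array([ 311.1, -159.7,   49.1]), np.float64(17.68))
[[0.713, 0.205, 0.012], [0.684, -0.223, 0.012], [0.574, -0.218, 0.012], [0.605, 0.212, 0.012]] [ 0.644  -0.0059  0.012 ]
wagon ang 86.08527986198165
```

>>> step_arm([
  [90,[391.5,-307.5,49],6.3],
  [90,[391.5,-307.5,49],6.3],
  [90,[391.5,-307.5,49],6.3],
  [90,[391.5,-307.5,49],6.3],
  [90,[391.5,-307.5,49],6.3],
  [90,[391.5,-307.5,49],6.3],
  [90,[391.5,-307.5,49],6.3],
  [90,[391.5,-307.5,49],6.3],
  [90,[391.5,-307.5,49],6.3],
  [90,[391.5,-307.5,49],6.3],
  [90,[391.5,-307.5,49],6.3],
], squeeze=30)

```text
t: 1.52
tool_pos: [0.4602, -0.2055, 0.3558]
tool_rot: [3.132, 0.238, -0.0]
contact_force: [0.7, 0.5, 0.2]
opening: 0.0769
grip_force: 0.0
```

```bash
python3 - <<'E'
from objs import *
c=cam("wrist"); im=eyes.get_image("wrist")[:,:,::-1].copy(); cv2.imwrite("pics/w1.png",im)
print(plan(.4607,-.2039,.2,8.78))
pts=proj(c,corners(.4607,-.2039,np.radians(8.78),dim['tank']))
v=cv2.resize(im,(800,600),interpolation=cv2.INTER_CUBIC)
for p in pts: cv2.circle(v,tuple(int(q) for q in (p+.5)*1.5625),4,(0,255,0),1)
cv2.imwrite("pics/w1b.png",v)
E
```

```text
(array([ 0.8, -1.6,  0.8]), np.float64(-0.1))
```

View pics/w1b.png

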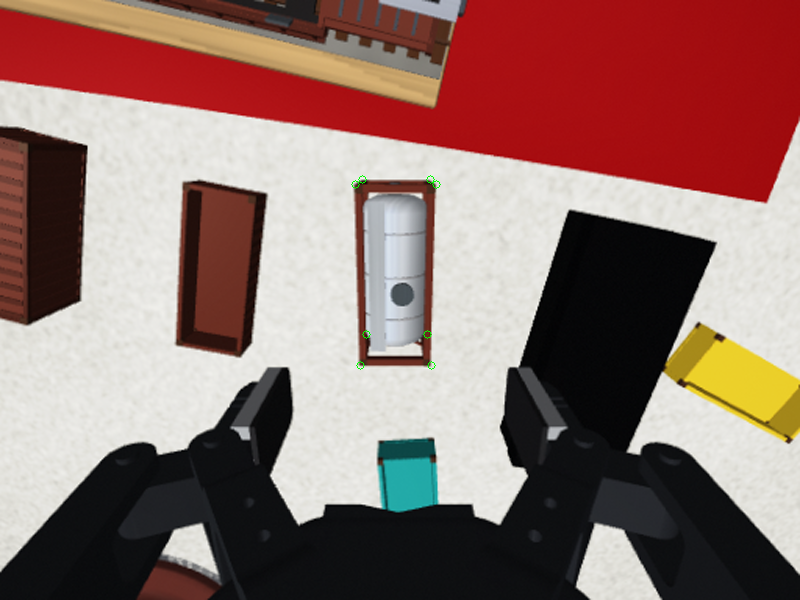

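>>> step_arm([
  [90,[0.8,-1.6,60],0],
  [90,[0.8,-1.6,115],0],
  [90,[0.8,-1.6,145],0],
  [90,[0.8,-1.6,153],0],
  [90,[0.8,-1.6,153],0],
  [0,[0.8,-1.6,153],0],
  [0,[0.8,-1.6,153],0],
  [0,[0.8,-1.6,153],0],
  [0,[0.8,-1.6,153],0],
  [0,[0.8,-1.6,140],0],
  [0,[0.8,-1.6,90],0],
  [0,[0.8,-1.6,40],0],
], squeeze=30)

```text
t: 3.08
tool_pos: [0.4608, -0.2023, 0.3168]
tool_rot: [-3.131, -0.242, 0.002]
contact_force: [1.5, 0.3, -1.2]
opening: 0.05
grip_force: 31.9
```

```bash
python3 - <<'E'
from objs import *
print('over well side', plan(.61,-.005,.17,86.1))
E
```

```text
over well side (array([ 177.9, -171.9,   -8.2]), np.float64(-77.27))
```

```bash
python3 - <<'E'
from objs import *
print(plan(.54,-.006,.21,-3.9))
E
```

```text
(array([ 108.5, -181.7,  -48.2]), np.float64(12.73))
```

>>> step_arm([
  [0,[0,0,-48],0],
  [0,[54,-90,-48],6],
  [0,[108.5,-181.7,-48],12.7],
  [0,[108.5,-181.7,-48],12.7],
  [0,[108.5,-181.7,-48],12.7],
  [0,[108.5,-181.7,-48],12.7],
  [0,[108.5,-181.7,-48],12.7],
])

```text
t: 3.95
tool_pos: [0.5403, -0.007, 0.3638]
tool_rot: [3.139, -0.107, -0.001]
contact_force: [0.4, -0.9, -2.0]
opening: 0.0502
grip_force: 31.9
```

```bash
python3 - <<'E'
from objs import *
import pickle
c=cam("wrist"); im=eyes.get_image("wrist")[:,:,::-1].copy(); cv2.imwrite("pics/w2.png",im); pickle.dump(c,open("w2.pkl","wb"))
print(plan(.54,-.006,.21,-3.9))
pts=proj(c,corners(.644,-.006,np.radians(86.1),(.268,.058,.014),.027))
print(pts.round(1).tolist())
v=cv2.resize(im[:260],(800,406),interpolation=cv2.INTER_CUBIC)
for p in pts: cv2.circle(v,tuple(int(q) for q in (p+.5)*1.5625),4,(0,255,0),1)
cv2.imwrite("pics/w2b.png",v)
E
```

```text
(array([-0.4, -1.3, -1.3]), np.float64(-0.05))
[[376.4, 47.6], [382.5, 45.0], [369.6, 105.7], [375.0, 106.0], [117.4, 47.6], [110.5, 45.1], [125.0, 105.7], [118.9, 106.0]]
```

View pics/w2b.png

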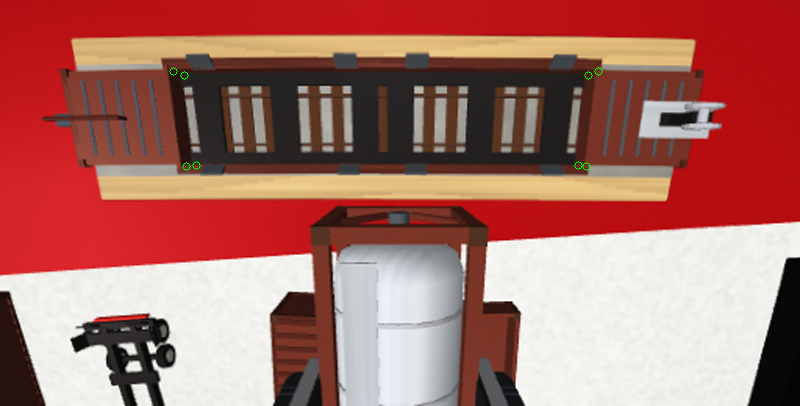

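```bash
python3 - <<'E'
from objs import *
im=cv2.imread("pics/w2.png")
L=cv2.resize(im[25:125,95:175],None,fx=5,fy=5,interpolation=cv2.INTER_CUBIC)
Rr=cv2.resize(im[25:125,320:400],None,fx=5,fy=5,interpolation=cv2.INTER_CUBIC)
cv2.imwrite("pics/w2c.png",np.clip(np.hstack([L,Rr]).astype(float)*1.6,0,255))
E
```

```text
[ WARN:0@0.603] global loadsave.cpp:1063 imwrite_ Unsupported depth image for selected encoder is fallbacked to CV_8U.
```

View pics/w2c.png

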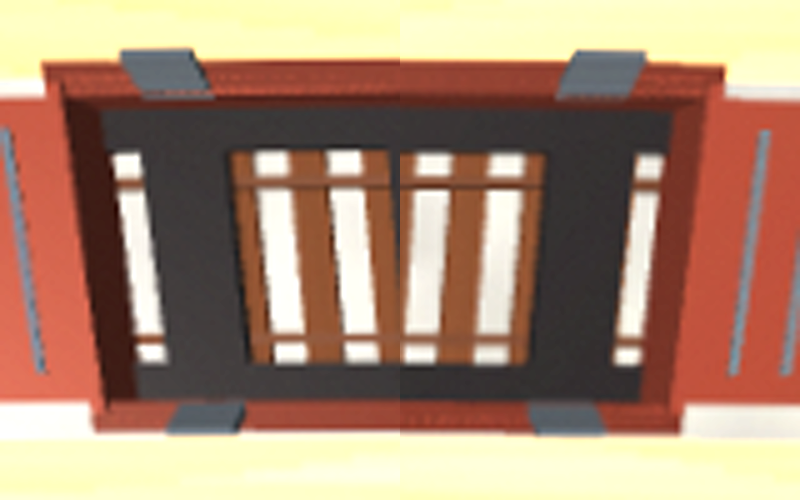

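```bash
python3 - <<'E'
from objs import *
import pickle
c=pickle.load(open("w2.pkl","rb"))
uv=np.array([[115.2,46.6],[122,104.6],[374,47],[367.6,105]])
w=unproj(c,uv,.027); print(w.round(4).tolist(),w.mean(0).round(4))
d=w[0]+w[1]-w[2]-w[3]; a=np.arctan2(d[1],d[0]); print('ang',np.degrees(a),'len',np.linalg.norm(d)/2,'wid',np.linalg.norm(w[0]-w[1]),np.linalg.norm(w[2]-w[3]))
# top camera check
ct=cam("top"); print(proj(ct,w).round(1).tolist())
C=w.mean(0); u=np.array([np.cos(a),np.sin(a),0])
t=C-.066*u; print('tank target',t, plan(t[0],t[1],.21,np.degrees(a)))
im=cv2.imread("pics/top0.png"); v=cv2.resize(im[120:190,155:325],None,fx=4,fy=4,interpolation=cv2.INTER_CUBIC)
for p in proj(ct,w): cv2.circle(v,tuple(int(q) for q in (p-[155,120]+.5)*4),4,(0,255,0),1)
cv2.imwrite("pics/tw.png",np.clip(v*1.5,0,255).astype(np.uint8))
E
```

```text
[[0.6832, 0.1278, 0.027], [0.6256, 0.1327, 0.027], [0.6645, -0.1391, 0.027], [0.6069, -0.1355, 0.027]] [ 0.645  -0.0035  0.027 ]
ang 85.9996045354986 len 0.2681827627269373 wid 0.05779538879198212 0.05773886862341402
[[191.7, 139.6], [189.7, 158.5], [282.0, 144.7], [281.1, 163.8]]
tank target [ 0.64041924 -0.06935199  0.027     ] (array([104.2,  55. ,  -1.3]), np.float64(-89.94))
```

View pics/tw.png

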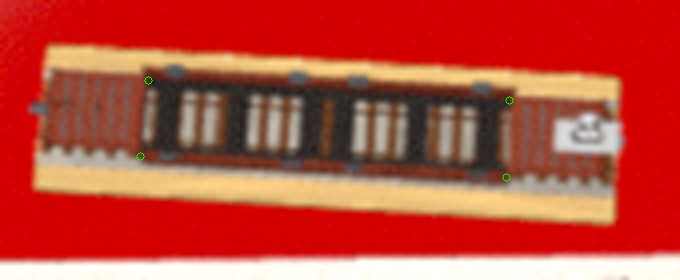

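>>> step_arm([
  [0,[104,55,-1],-89.9],
  [0,[104,55,-1],-89.9],
  [0,[104,55,-1],-89.9],
  [0,[104,55,-1],-89.9],
  [0,[104,55,-1],-89.9],
  [0,[104,55,-1],-89.9],
  [0,[104,55,-1],-89.9],
  [0,[104,55,-1],-89.9],
  [0,[104,55,-1],-89.9],
  [0,[104,55,-1],-89.9],
  [0,[104,55,-1],-89.9],
  [0,[104,55,-1],-89.9],
])

```text
t: 5.5
tool_pos: [0.6406, -0.0688, 0.3647]
tool_rot: [-2.298, -2.142, 0.0]
contact_force: [0.7, -0.9, -0.2]
opening: 0.0501
grip_force: 32.0
```

```bash
cat > wp.py <<'E'
import numpy as np
C=np.array([.645,-.0035]); A=86.0; U=np.array([np.cos(np.radians(A)),np.sin(np.radians(A))])
E
python3 - <<'E'
from objs import *
from wp import *
o=monitor.get_obs(); print(o['t'],o['tool_pos'],o['q'][5])
t=C-.066*U; print(plan(*t,.027+.048,A))
E
```

```text
5.5 [ 0.640592   -0.06879325  0.36468085] -0.15179806961789452
(array([-6.000e-01, -1.000e-01,  1.347e+02]), np.float64(-0.05))
```

>>> step_arm([
  [0,[-0.6,0,50],0],
  [0,[-0.6,0,95],0],
  [0,[-0.6,0,110],0],
  [0,[-0.6,0,118],0],
  [0,[-0.6,0,124],0],
  [0,[-0.6,0,128],0],
  [0,[-0.6,0,131],0],
  [0,[-0.6,0,131],0],
])

```text
t: 6.5
tool_pos: [0.6407, -0.0691, 0.2339]
tool_rot: [2.297, 2.143, 0.0]
contact_force: [0.1, -0.5, -1.0]
opening: 0.0503
grip_force: 32.0
```

```bash
python3 - <<'E'
from objs import *
from wp import *
t=C-.066*U; print(plan(*t,.027+.048,A))
for n in("side","wrist"):
    im=eyes.get_image(n)[:,:,::-1]; cv2.imwrite(f"pics/{n}3.png",im)
s=cv2.imread("pics/side3.png")[120:270,220:360]; w=cv2.imread("pics/wrist3.png")
cv2.imwrite("pics/c3.png",np.hstack([cv2.resize(s,(420,450),interpolation=cv2.INTER_CUBIC),cv2.resize(w[:,130:440],(363,450))]))
E
```

```text
(array([-0.3, -0.3,  3.9]), np.float64(0.02))
```

View pics/c3.png

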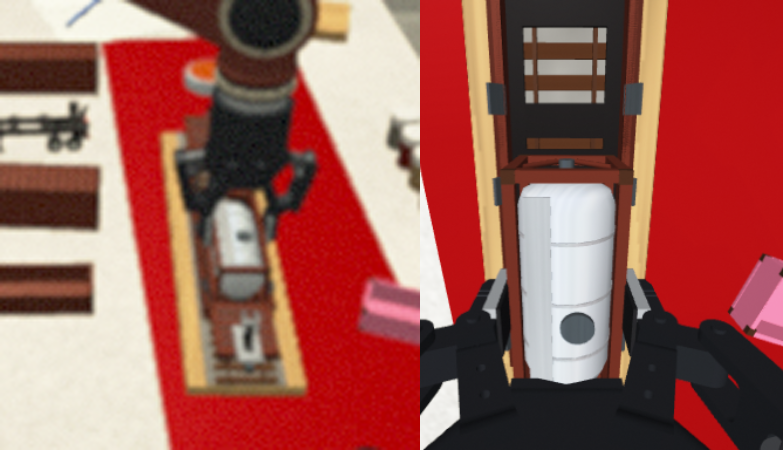

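>>> step_arm([
  [0,[-0.3,-0.3,2],0],
  [0,[-0.3,-0.3,3.5],0],
  [0,[-0.3,-0.3,4.5],0],
  [0,[-0.3,-0.3,5],0],
  [0,[-0.3,-0.3,5],0],
])

```text
t: 7.22
tool_pos: [0.6409, -0.0694, 0.2319]
tool_rot: [2.297, 2.142, 0.0]
contact_force: [-6.8, 1.4, 12.6]
opening: 0.0501
grip_force: 33.1
```

>>> step_arm([
  [0,[-0.3,-0.3,4],0],
  [76,[-0.3,-0.3,4],0],
  [76,[-0.3,-0.3,4],0],
  [76,[-0.3,-0.3,4],0],
  [76,[-0.3,-0.3,-10],0],
  [76,[-0.3,-0.3,-60],0],
  [80,[-0.3,-0.3,-120],0],
  [80,[-0.3,-0.3,-150],0],
])

```text
t: 8.22
tool_pos: [0.6406, -0.0697, 0.3845]
tool_rot: [2.293, 2.139, 0.006]
contact_force: [-0.2, 0.3, 0.8]
opening: 0.0684
grip_force: 0.0
```

```bash
python3 - <<'E'
from objs import *
from wp import *
c=cam("wrist"); im=eyes.get_image("wrist")[:,:,::-1].copy(); cv2.imwrite("pics/w4.png",im)
t=C-.066*U; print(plan(*t,.2,A)); print('box20',plan(.4545,.0675,.2,-6.55))
v=im.copy()
pts=proj(c,corners(*t,np.radians(A),dim['tank'],.027)); print(pts.round(1).tolist())
v=cv2.resize(im,(800,600),interpolation=cv2.INTER_CUBIC)
for p in pts: cv2.circle(v,tuple(int(q) for q in (p+.5)*1.5625),4,(0,255,0),1)
cv2.imwrite("pics/w4b.png",v)
E
```

```text
(array([ 0.8, -3.2, 33.4]), np.float64(0.02))
box20 (array([ 124.4, -198.1,   30.8]), np.float64(92.57))
[[271.5, 212.8], [274.7, 231.9], [232.8, 212.8], [229.4, 232.0], [273.7, 113.8], [277.7, 116.6], [230.2, 113.8], [225.8, 116.6]]
```

View pics/w4b.png

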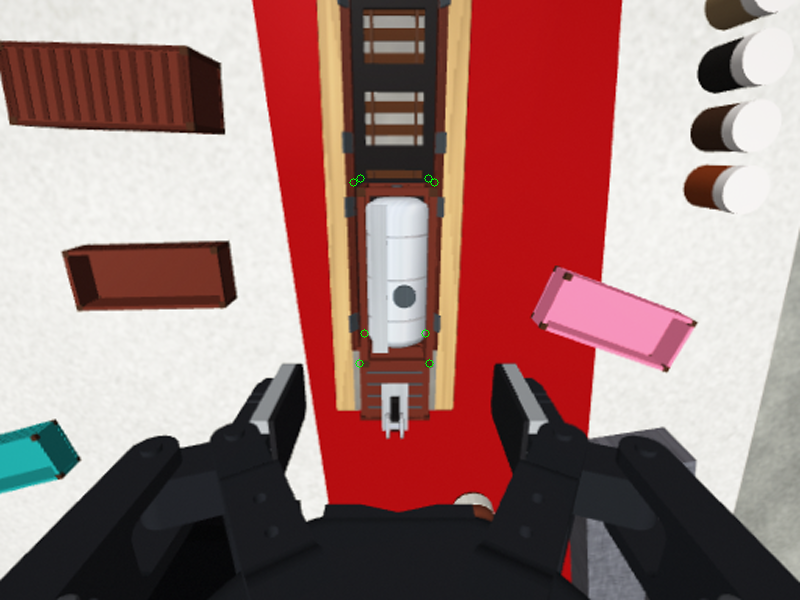

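>>> step_arm([
  [90,[124,-198,30],92.6],
  [90,[124,-198,30],92.6],
  [90,[124,-198,30],92.6],
  [90,[124,-198,30],92.6],
  [90,[124,-198,30],92.6],
  [90,[124,-198,30],92.6],
  [90,[124,-198,30],92.6],
  [90,[124,-198,30],92.6],
  [90,[124,-198,30],92.6],
  [90,[124,-198,30],92.6],
  [90,[124,-198,30],92.6],
  [90,[124,-198,30],92.6],
])

```text
t: 9.78
tool_pos: [0.4511, 0.0679, 0.3488]
tool_rot: [3.136, -0.179, 0.0]
contact_force: [1.0, 0.2, 0.6]
opening: 0.0768
grip_force: 0.0
```

```bash
python3 - <<'E'
from objs import *
from wp import *
c=cam("wrist"); im=eyes.get_image("wrist")[:,:,::-1].copy(); cv2.imwrite("pics/w5.png",im)
print(plan(.4545,.0675,.042,-6.55))
# fit brown box around image centre
pts=proj(c,corners(.4545,.0675,np.radians(-6.55),dim['box20'])); h=cv2.convexHull(np.float32(pts))
roi=np.zeros(im.shape[:2],np.uint8); cv2.fillConvexPoly(roi,np.int32(h),1); roi=cv2.dilate(roi,np.ones((21,21)))
m=(cv2.GaussianBlur(im,(3,3),0)[:,:,1]<120)&(roi>0)
x,A_,r=fit(c,m,dim['box20'],0,np.radians(-6.55)); print(np.round(x[:2],4),np.degrees(x[2]),A_,r)
print(plan(x[0],x[1],.042,np.degrees(x[2])))
E
```

```text
(array([  3.4,  -0. , 151.7]), np.float64(0.0))
[0.4541 0.0681] -6.470353039565099 0.9917583106699609 1.8360182991727925e-06
(array([  3. ,  -0.6, 151.7]), np.float64(-0.08))
```

>>> step_arm([
  [90,[3,-0.5,60],0],
  [90,[3,-0.5,115],0],
  [90,[3,-0.5,145],0],
  [90,[3,-0.5,151.5],0],
  [90,[3,-0.5,151.5],0],
  [0,[3,-0.5,151.5],0],
  [0,[3,-0.5,151.5],0],
  [0,[3,-0.5,151.5],0],
  [0,[3,-0.5,151.5],0],
  [0,[3,-0.5,140],0],
  [0,[3,-0.5,90],0],
  [0,[3,-0.5,30],0],
], squeeze=30)

```text
t: 11.32
tool_pos: [0.4531, 0.068, 0.3189]
tool_rot: [3.136, -0.18, -0.006]
contact_force: [0.9, 0.4, -0.6]
opening: 0.0507
grip_force: 32.4
```

```bash
python3 - <<'E'
from objs import *
from wp import *
t=C+.067*U; print(t,plan(*t,.2,A))
E
```

```text
[0.64967368 0.06333679] (array([196.2, -17.9, -36.8]), np.float64(-92.59))
```

>>> step_arm([
  [0,[0,0,-37],0],
  [0,[196,-18,-37],-92.6],
  [0,[196,-18,-37],-92.6],
  [0,[196,-18,-37],-92.6],
  [0,[196,-18,-37],-92.6],
  [0,[196,-18,-37],-92.6],
  [0,[196,-18,-37],-92.6],
  [0,[196,-18,-37],-92.6],
  [0,[196,-18,-37],-92.6],
  [0,[196,-18,-37],-92.6],
  [0,[196,-18,-37],-92.6],
  [0,[196,-18,-37],-92.6],
])

```text
t: 12.82
tool_pos: [0.6508, 0.0634, 0.3558]
tool_rot: [-2.299, -2.141, 0.0]
contact_force: [-0.2, 0.2, -1.2]
opening: 0.0504
grip_force: 32.5
```

```bash
python3 - <<'E'
from objs import *
from wp import *
t=C+.067*U; print(plan(*t,.027+.042,A))
E
```

```text
(array([ -0.2,  -1. , 131.8]), np.float64(-0.08))
```

>>> step_arm([
  [0,[-0.2,-1,50],0],
  [0,[-0.2,-1,92],0],
  [0,[-0.2,-1,107],0],
  [0,[-0.2,-1,115],0],
  [0,[-0.2,-1,121],0],
  [0,[-0.2,-1,125],0],
  [0,[-0.2,-1,128],0],
  [0,[-0.2,-1,128],0],
])

```text
t: 13.82
tool_pos: [0.65, 0.0633, 0.2279]
tool_rot: [2.297, 2.143, 0.0]
contact_force: [-0.5, -0.3, -1.6]
opening: 0.0505
grip_force: 32.4
```

```bash
python3 - <<'E'
from objs import *
from wp import *
t=C+.067*U; print(plan(*t,.027+.042,A))
E
```

```text
(array([ 0. , -0.4,  3.9]), np.float64(0.01))
```

>>> step_arm([
  [0,[0,-0.3,2],0],
  [0,[0,-0.3,3],0],
  [0,[0,-0.3,4],0],
  [0,[0,-0.3,4.5],0],
  [0,[0,-0.3,4.5],0],
])

```text
t: 14.45
tool_pos: [0.6502, 0.0633, 0.2262]
tool_rot: [2.297, 2.142, 0.001]
contact_force: [-4.7, -2.6, 10.8]
opening: 0.0511
grip_force: 34.0
```

>>> step_arm([
  [0,[0,-0.3,4],0],
  [76,[0,-0.3,4],0],
  [76,[0,-0.3,4],0],
  [76,[0,-0.3,4],0],
  [76,[0,-0.3,-10],0],
  [76,[0,-0.3,-60],0],
  [80,[0,-0.3,-120],0],
  [80,[0,-0.3,-160],0],
  [80,[0,-0.3,-160],0],
  [80,[0,-0.3,-160],0],
])

```text
t: 15.7
tool_pos: [0.6491, 0.0633, 0.383]
tool_rot: [-2.297, -2.143, 0.0]
contact_force: [-0.4, -0.2, -0.3]
opening: 0.0685
grip_force: 0.0
```

```bash
python3 - <<'E'
from objs import *
from wp import *
print('half',plan(.4378,-.0718,.19,-2.0))
im=eyes.get_image("side")[:,:,::-1].copy(); cv2.imwrite("pics/s6.png",im); ct=cam("top"); 
tp=eyes.get_image("top")[:,:,::-1].copy(); cv2.imwrite("pics/t6.png",tp)
s=cv2.resize(im[130:260,240:340],(400,520),interpolation=cv2.INTER_CUBIC)
cv2.imwrite("pics/c6.png",s)
E
```

```text
half (array([-149.5, -201.3,   38.1]), np.float64(88.01))
```

View pics/c6.png

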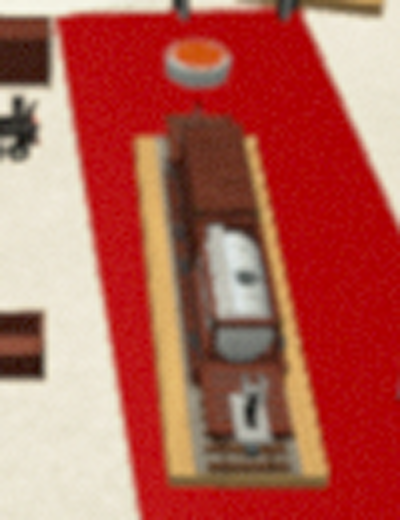

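```bash
python3 - <<'E'
from objs import *
print('trailer',plan(.42,.235,.2,0))
E
```

```text
trailer (array([ 155.4, -239.6,   26.9]), np.float64(86.01))
```

>>> step_arm([
  [90,[155,-240,27],86],
  [90,[155,-240,27],86],
  [90,[155,-240,27],86],
  [90,[155,-240,27],86],
  [90,[155,-240,27],86],
  [90,[155,-240,27],86],
  [90,[155,-240,27],86],
  [90,[155,-240,27],86],
  [90,[155,-240,27],86],
  [90,[155,-240,27],86],
  [90,[155,-240,27],86],
  [90,[155,-240,27],86],
])

```text
t: 17.3
tool_pos: [0.4207, 0.2346, 0.3561]
tool_rot: [3.142, 0.001, -0.0]
contact_force: [-0.6, 0.2, 0.5]
opening: 0.0765
grip_force: 0.0
```

```bash
python3 - <<'E'
from objs import *
import pickle
c=cam("wrist"); im=eyes.get_image("wrist")[:,:,::-1].copy(); cv2.imwrite("pics/w7.png",im); pickle.dump(c,open("w7.pkl","wb"))
pts=proj(c,corners(.412,.3555,np.radians(-2.75),dim['box40'])); h=cv2.convexHull(np.float32(pts)); print(pts.round(0).tolist())
q=proj(c,corners(.4438,.2217,np.radians(.9),(.133,.058,0),.028)); print(q.round(1).tolist())
a=im[60:280,170:370]; v=cv2.resize(a,(600,660))[:600]
v=cv2.resize(im[70:270,180:380],(600,600),interpolation=cv2.INTER_CUBIC); v=np.clip(v*1.6,0,255).astype(np.uint8)
cv2.imwrite("pics/c7.png",v)
E
```

```text
[[182.0, 262.0], [171.0, 288.0], [146.0, 261.0], [129.0, 286.0], [175.0, 65.0], [158.0, 58.0], [129.0, 63.0], [103.0, 56.0]]
[[290.6, 208.2], [290.6, 208.2], [241.9, 208.9], [241.9, 208.9], [293.9, 89.9], [293.9, 89.9], [238.3, 90.7], [238.3, 90.7]]
```

View pics/c7.png

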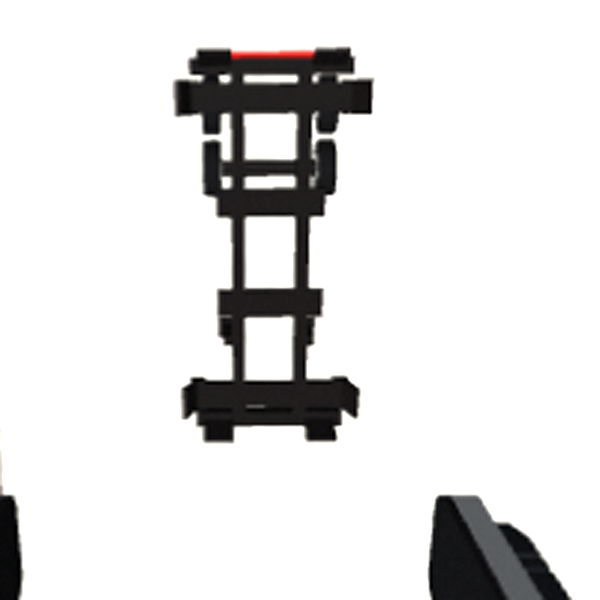

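```bash
python3 - <<'E'
from objs import *
im=cv2.imread("pics/w7.png").astype(float)
def g(a): return np.clip((a-8)*5,0,255)
A=cv2.resize(im[80:115,232:312],None,fx=9,fy=9,interpolation=cv2.INTER_CUBIC)
B=cv2.resize(im[188:220,232:312],None,fx=9,fy=9,interpolation=cv2.INTER_CUBIC)
cv2.imwrite("pics/c7b.png",g(np.vstack([A,B[:285]])).astype(np.uint8))
E
```

```text
(no output)
```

View pics/c7b.png

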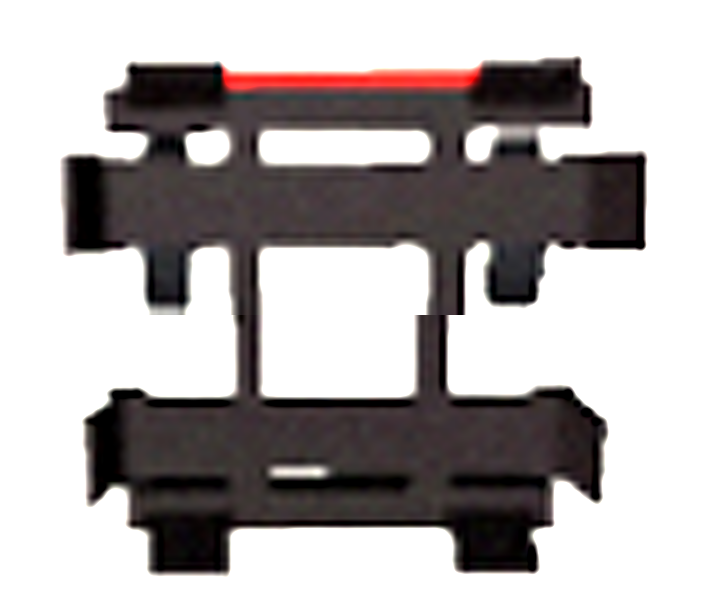

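```bash
python3 - <<'E'
from objs import *
import pickle
c=pickle.load(open("w7.pkl","rb"))
X=lambda x:232+(x+.5)/9-.5
YA=lambda y:80+(y+.5)/9-.5
YB=lambda y:188+(y-315+.5)/9-.5
f=unproj(c,[[X(65),YA(201)],[X(645),YA(201)],[X(85),YB(440)],[X(605),YB(440)]],.037); print(f.round(4).tolist()); 
F=f[:2].mean(0);N=f[2:].mean(0); d=F-N; print('mid',F.round(4),N.round(4),np.degrees(np.arctan2(d[1],d[0])),np.linalg.norm(f[0]-f[1]),np.linalg.norm(f[2]-f[3]))
e=unproj(c,[[X(355),YA(62)],[X(345),YB(572)]],.037); print('tips',e.round(4).tolist(),e.mean(0).round(4),np.linalg.norm(e[0]-e[1]))
e=unproj(c,[[X(355),YA(105)],[X(345),YB(525)]],.028); print('bases',e.round(4).tolist(),e.mean(0).round(4),np.linalg.norm(e[0]-e[1]))
e=unproj(c,[[X(355),YA(155)],[X(355),YA(248)],[X(345),YB(400)],[X(345),YB(475)]],.028); print('bolst',e.round(4).tolist(),e.mean(0).round(4))
# box40 refit
im=cv2.imread("pics/w7.png")
h=cv2.convexHull(np.float32(proj(c,corners(.412,.3555,np.radians(-2.75),dim['box40']))))
roi=np.zeros(im.shape[:2],np.uint8); cv2.fillConvexPoly(roi,np.int32(h),1); roi=cv2.dilate(roi,np.ones((15,15)))
m=(cv2.GaussianBlur(im,(3,3),0)[:,:,1]<120)&(roi>0)
x,A_,r=fit(c,m,dim['box40'],0,np.radians(-2.75)); print('box40',np.round(x[:2],4),np.degrees(x[2]),A_,r)
print('half',plan(.4378,-.0718,.19,-2.0))
E
```

```text
[[0.4987, 0.2509, 0.037], [0.4989, 0.1849, 0.037], [0.3898, 0.2501, 0.037], [0.3899, 0.1839, 0.037]]
mid [0.4988 0.2179 0.037 ] [0.3898 0.217  0.037 ] 0.4578969450718101 0.06597021107820641 0.06622725384981037
tips [[0.5137, 0.2182, 0.037], [0.3715, 0.2167, 0.037]] [0.4426 0.2174 0.037 ] 0.1421809114236405
bases [[0.5094, 0.2176, 0.028], [0.3743, 0.2163, 0.028]] [0.4418 0.2169 0.028 ] 0.13509782113472
bolst [[0.5039, 0.2175, 0.028], [0.4934, 0.2173, 0.028], [0.392, 0.2166, 0.028], [0.3814, 0.2164, 0.028]] [0.4427 0.2169 0.028 ]
box40 [0.4029 0.3573] -2.9608121199355635 1.1695382181656526 3.462151113353684e-06
half (array([ 16.9, 306.4,  11.2]), np.float64(2.04))
```

>>> step_arm([
  [90,[17,306,11],2],
  [90,[17,306,11],2],
  [90,[17,306,11],2],
  [90,[17,306,11],2],
  [90,[17,306,11],2],
  [90,[17,306,11],2],
  [90,[17,306,11],2],
  [90,[17,306,11],2],
  [90,[17,306,11],2],
  [90,[17,306,11],2],
])

```text
t: 18.6
tool_pos: [0.4378, -0.0706, 0.3452]
tool_rot: [-3.141, 0.052, -0.0]
contact_force: [0.7, 0.2, 0.2]
opening: 0.0766
grip_force: 0.0
```

```bash
python3 - <<'E'
from objs import *
c=cam("wrist"); im=eyes.get_image("wrist")[:,:,::-1].copy(); cv2.imwrite("pics/w8.png",im)
g=(.4378,-.0718,np.radians(-2.0))
h=cv2.convexHull(np.float32(proj(c,corners(*g,dim['half']))))
roi=np.zeros(im.shape[:2],np.uint8); cv2.fillConvexPoly(roi,np.int32(h),1); roi=cv2.dilate(roi,np.ones((21,21)))
m=(cv2.GaussianBlur(im,(3,3),0)[:,:,1]<120)&(roi>0)
x,A_,r=fit(c,m,dim['half'],0,g[2]); print(np.round(x[:2],4),np.degrees(x[2]),A_,r)
print(plan(x[0],x[1],.023,np.degrees(x[2])))
E
```

```text
[ 0.4368 -0.071 ] -2.6575617252842587 1.0246225539993978 1.928655116500977e-06
(array([ -1. ,   0.3, 167.2]), np.float64(0.75))
```

>>> step_arm([
  [90,[-0.5,0.5,60],0.5],
  [90,[-0.5,0.5,115],0.5],
  [90,[-0.5,0.5,150],0.5],
  [90,[-0.5,0.5,163],0.5],
  [90,[-0.5,0.5,166],0.5],
  [90,[-0.5,0.5,166],0.5],
  [0,[-0.5,0.5,166],0.5],
  [0,[-0.5,0.5,166],0.5],
  [0,[-0.5,0.5,166],0.5],
  [0,[-0.5,0.5,166],0.5],
  [0,[-0.5,0.5,140],0.5],
  [0,[-0.5,0.5,90],0.5],
], squeeze=22)

```text
t: 20.15
tool_pos: [0.4359, -0.0714, 0.2536]
tool_rot: [-3.139, 0.068, 0.009]
contact_force: [1.4, 0.3, -0.1]
opening: 0.0496
grip_force: 23.3
```

```bash
python3 - <<'E'
from objs import *
print(plan(.4425,.2174,.2,0.5))
E
```

```text
(array([  -5.6, -288.8, -100.8]), np.float64(-2.99))
```

>>> step_arm([
  [0,[0,0,-60],0],
  [0,[-5.5,-60,-101],-3],
  [0,[-5.5,-120,-101],-3],
  [0,[-5.5,-180,-101],-3],
  [0,[-5.5,-240,-101],-3],
  [0,[-5.5,-289,-101],-3],
  [0,[-5.5,-289,-101],-3],
  [0,[-5.5,-289,-101],-3],
  [0,[-5.5,-289,-101],-3],
])

```text
t: 21.28
tool_pos: [0.4443, 0.2161, 0.356]
tool_rot: [3.141, 0.011, -0.0]
contact_force: [-0.7, -0.5, -1.1]
opening: 0.0497
grip_force: 23.5
```

```bash
python3 - <<'E'
from objs import *
c=cam("wrist"); im=eyes.get_image("wrist")[:,:,::-1].copy(); cv2.imwrite("pics/w9.png",im)
print(plan(.4425,.2174,.028+.023,0.5),monitor.get_obs()['opening'])
E
```

```text
(array([ -1.9,  -1.5, 150.1]), np.float64(-0.1)) 0.04924653209887401
```

>>> step_arm([
  [0,[-2,-1.4,50],0],
  [0,[-2,-1.4,100],0],
  [0,[-2,-1.4,125],0],
  [0,[-2,-1.4,137],0],
  [0,[-2,-1.4,143],0],
  [0,[-2,-1.4,146],0],
  [0,[-2,-1.4,147],0],
  [0,[-2,-1.4,147],0],
])

```text
t: 22.32
tool_pos: [0.4426, 0.2186, 0.21]
tool_rot: [-3.141, -0.014, -0.002]
contact_force: [-0.3, -0.2, -0.5]
opening: 0.0494
grip_force: 23.5
```

```bash
python3 - <<'E'
from objs import *
print(plan(.4425,.2174,.028+.023,0.5),monitor.get_obs()['contact_force'])
E
```

```text
(array([-0.3,  1.3,  4. ]), np.float64(0.02)) [-0.33650436 -0.23941598 -0.50225497]
```

>>> step_arm([
  [0,[-0.3,1.2,1],0],
  [0,[-0.3,1.2,2.5],0],
  [0,[-0.3,1.2,3.5],0],
  [0,[-0.3,1.2,4.5],0],
  [0,[-0.3,1.2,4.5],0],
])

```text
t: 22.95
tool_pos: [0.4429, 0.2177, 0.2086]
tool_rot: [3.141, 0.015, -0.0]
contact_force: [-11.7, -2.7, 22.2]
opening: 0.0497
grip_force: 26.2
```

>>> step_arm([
  [0,[-0.3,1.2,3],0],
  [0,[-0.3,1.2,3],0],
  [76,[-0.3,1.2,3],0],
  [76,[-0.3,1.2,3],0],
  [76,[-0.3,1.2,3],0],
  [80,[-0.3,1.2,-15],0],
  [80,[-0.3,1.2,-70],0],
  [80,[-0.3,1.2,-120],0],
  [80,[-0.3,1.2,-145],0],
  [80,[-0.3,1.2,-145],0],
  [80,[-0.3,1.2,-145],0],
])

```text
t: 24.32
tool_pos: [0.4412, 0.2159, 0.3486]
tool_rot: [3.141, 0.014, -0.003]
contact_force: [-0.4, -0.6, -0.3]
opening: 0.0685
grip_force: 0.0
```

```bash
python3 - <<'E'
from objs import *
c=cam("wrist"); im=eyes.get_image("wrist")[:,:,::-1].copy(); cv2.imwrite("pics/w10.png",im)
g=(.4425,.2174,np.radians(.5)); P=proj(c,corners(*g,dim['half'],.028))
v=np.clip(cv2.resize(im[60:260,160:360],(600,600),interpolation=cv2.INTER_CUBIC).astype(float)*1.8,0,255).astype(np.uint8)
for p in P: cv2.circle(v,tuple(int(q) for q in (p-[160,60]+.5)*3),4,(0,255,0),1)
cv2.imwrite("pics/c10.png",v)
print('box40',plan(.4121,.3555,.2,-2.75))
E
```

```text
box40 (array([ -27.4, -140. ,   -7.1]), np.float64(3.26))
```

View pics/c10.png

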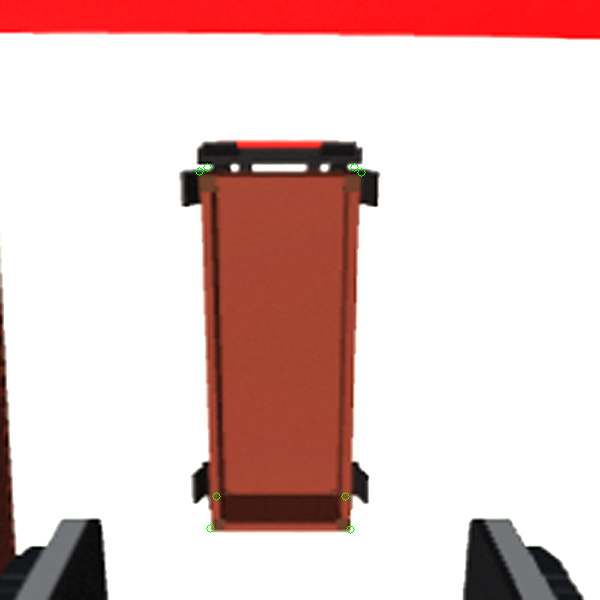

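```bash
python3 - <<'E'
from objs import *
c=cam("wrist"); im=cv2.imread("pics/w10.png")
bl=cv2.GaussianBlur(im,(3,3),0).astype(int)
# edge columns of the bin at several rows (subpixel, red-vs-white/black): red chroma
ch=(bl[:,:,2]-bl[:,:,1]); m=((bl[:,:,1]<110)&(ch>18)).astype(np.uint8); m[:110]=0; m[240:]=0; m[:,:215]=0; m[:,290:]=0
n,lab,st,_=cv2.connectedComponentsWithStats(m); k=1+np.argmax(st[1:,4]); print(st[k])
cnt=max(cv2.findContours((lab==k).astype(np.uint8),cv2.RETR_EXTERNAL,cv2.CHAIN_APPROX_NONE)[0],key=len)
q=cv2.approxPolyDP(cv2.convexHull(cnt),4,True)[:,0]; print(q.tolist())
obs=np.array([[201,173],[359,172],[352,529],[211,529]])/3-.33+[160,60]; print(obs.round(1).tolist())
def P(v):
    x,y,a,z,p=v; L=np.array([[.063,.0255,.027],[.063,-.0255,.027],[-.063,-.0255,.027],[-.063,.0255,.027]])
    M=R.from_euler('zy',[a,p]).as_matrix(); return proj(c,L@M.T+[x,y,z])
for o in (obs,):
    r=least_squares(lambda v:(P(v)-o).ravel(),[.4425,.2174,0.,.028,0],x_scale=[.01,.01,.1,.01,.1]); J=np.linalg.inv(r.jac.T@r.jac)**.5 if 0 else np.sqrt(np.diag(np.linalg.inv(r.jac.T@r.jac)))
    print(r.x.round(4),np.degrees(r.x[[2,4]]),r.fun.round(2),J.round(4))
r=least_squares(lambda v:(P([*v,.028,0])-obs).ravel(),[.4425,.2174,0.]); print(r.x.round(4),r.fun.round(2))
E
```

```text
[ 226  117   55  120 5974]
[[278, 118], [276, 235], [231, 236], [227, 119]]
[[226.7, 117.3], [279.3, 117.0], [277.0, 236.0], [230.0, 236.0]]
[0.4403 0.217  0.0121 0.0242 0.0425] [0.69365454 2.43704645] [-0.02 -0.12  0.    0.06 -0.19 -0.03  0.21  0.11] [0.0019 0.0005 0.0076 0.0038 0.058 ]
[0.4419 0.217  0.0119] [-0.67 -0.23  0.65 -0.05 -0.09  0.15  0.12  0.27]
```

>>> step_arm([
  [90,[-27.5,-70,-7],3.2],
  [90,[-27.5,-140,-7],3.2],
  [90,[-27.5,-140,-7],3.2],
  [90,[-27.5,-140,-7],3.2],
  [90,[-27.5,-140,-7],3.2],
  [90,[-27.5,-140,-7],3.2],
  [90,[-27.5,-140,-7],3.2],
], squeeze=40)

```text
t: 25.25
tool_pos: [0.4132, 0.355, 0.3567]
tool_rot: [3.141, -0.076, 0.0]
contact_force: [-0.4, -0.6, 0.7]
opening: 0.0769
grip_force: 0.0
```

```bash
python3 - <<'E'
from objs import *
c=cam("wrist"); im=eyes.get_image("wrist")[:,:,::-1].copy(); cv2.imwrite("pics/w11.png",im)
P=proj(c,corners(.4121,.3555,np.radians(-2.75),dim['box40'])); print(P.round(1).tolist())
bl=cv2.GaussianBlur(im,(3,3),0).astype(int); m=((bl[:,:,1]<110)&(bl[:,:,2]-bl[:,:,1]>12))
for r in range(40,200,20):
    x=np.nonzero(m[r,180:330])[0]+180; print(r,x.min() if len(x) else None,x.max() if len(x) else None,end='; ')
y=np.nonzero(m[:200,255])[0]; print('top row',y.min())
print(plan(.4121,.3555,.042,-2.75))
E
```

```text
[[272.6, 257.1], [275.4, 281.9], [236.0, 257.0], [233.0, 281.9], [277.3, 56.7], [282.0, 47.7], [231.2, 56.7], [226.2, 47.7]]
40 180 329; 60 226 280; 80 227 280; 100 228 279; 120 228 279; 140 229 278; 160 229 278; 180 230 277; top row 0
(array([ -1.1,  -0.3, 159.8]), np.float64(-0.0))
```

>>> step_arm([
  [90,[-1,0,60],0],
  [90,[-1,0,115],0],
  [90,[-1,0,150],0],
  [90,[-1,0,159],0],
  [90,[-1,0,159],0],
  [0,[-1,0,159],0],
  [0,[-1,0,159],0],
  [0,[-1,0,159],0],
  [0,[-1,0,159],0],
  [0,[-1,0,159],0],
  [0,[-1,0,140],0],
  [0,[-1,0,90],0],
], squeeze=40)

```text
t: 26.8
tool_pos: [0.4106, 0.355, 0.2651]
tool_rot: [3.137, -0.073, -0.009]
contact_force: [0.2, 0.9, -1.0]
opening: 0.0502
grip_force: 42.8
```

```bash
python3 - <<'E'
from objs import *
from wp import *
im=cv2.imread("pics/w11.png"); print(im[36:64:2,255].tolist())
print(plan(.4121,.3555,.26,-2.75)); print('over well',plan(*C,.26,A))
E
```

```text
[[13, 11, 137], [13, 12, 137], [14, 10, 137], [13, 10, 137], [13, 10, 137], [174, 180, 184], [182, 188, 190], [24, 31, 66], [23, 30, 66], [22, 29, 65], [22, 29, 66], [28, 35, 79], [31, 39, 90], [31, 40, 91]]
(array([   1.5,   -0.6, -150. ]), np.float64(0.07))
over well (array([ 251. ,  347.1, -149.9]), np.float64(-88.68))
```

>>> step_arm([
  [0,[0,0,-60],0],
  [0,[0,0,-120],0],
  [0,[20,30,-150],-8],
  [0,[50,65,-150],-18],
  [0,[85,110,-150],-28],
  [0,[120,155,-150],-38],
  [0,[155,205,-150],-48],
  [0,[190,255,-150],-58],
  [0,[220,300,-150],-68],
  [0,[240,330,-150],-78],
  [0,[251,347,-150],-88.7],
  [0,[251,347,-150],-88.7],
])

```text
t: 28.3
tool_pos: [0.6464, -0.0036, 0.4171]
tool_rot: [-2.302, -2.138, 0.0]
contact_force: [-0.9, 0.3, -0.9]
opening: 0.0504
grip_force: 42.9
```

>>> step_arm([
  [0,[0,0,0],0],
  [0,[0,0,0],0],
  [0,[0,0,0],0],
])

```text
t: 28.68
tool_pos: [0.6461, -0.0017, 0.4169]
tool_rot: [2.297, 2.143, 0.0]
contact_force: [0.2, 0.4, -1.8]
opening: 0.0508
grip_force: 42.9
```

```bash
python3 - <<'E'
from objs import *
from wp import *
print(plan(*C,.027+.054+.042,A))
E
```

```text
(array([ -1.9,  -0.9, 138.9]), np.float64(0.03))
```

>>> step_arm([
  [0,[-1.9,-0.9,50],0],
  [0,[-1.9,-0.9,100],0],
  [0,[-1.9,-0.9,120],0],
  [0,[-1.9,-0.9,128],0],
  [0,[-1.9,-0.9,132],0],
  [0,[-1.9,-0.9,133],0],
  [0,[-1.9,-0.9,133],0],
  [0,[-1.9,-0.9,133],0],
])

```text
t: 29.68
tool_pos: [0.6456, -0.0044, 0.2846]
tool_rot: [2.297, 2.142, 0.001]
contact_force: [-0.5, -0.9, -0.2]
opening: 0.0501
grip_force: 42.8
```

```bash
python3 - <<'E'
from objs import *
from wp import *
print(plan(*C,.027+.054+.042,A))
im=eyes.get_image("side")[:,:,::-1].copy(); cv2.imwrite("pics/s12.png",im)
w=eyes.get_image("wrist")[:,:,::-1].copy(); cv2.imwrite("pics/w12.png",w)
s=cv2.resize(im[130:265,190:340],(500,450),interpolation=cv2.INTER_CUBIC)
cv2.imwrite("pics/c12.png",np.hstack([s,cv2.resize(w[:384,150:400],(293,450))]))
E
```

```text
(array([ 0.8, -0.9,  6.6]), np.float64(0.01))
```

View pics/c12.png

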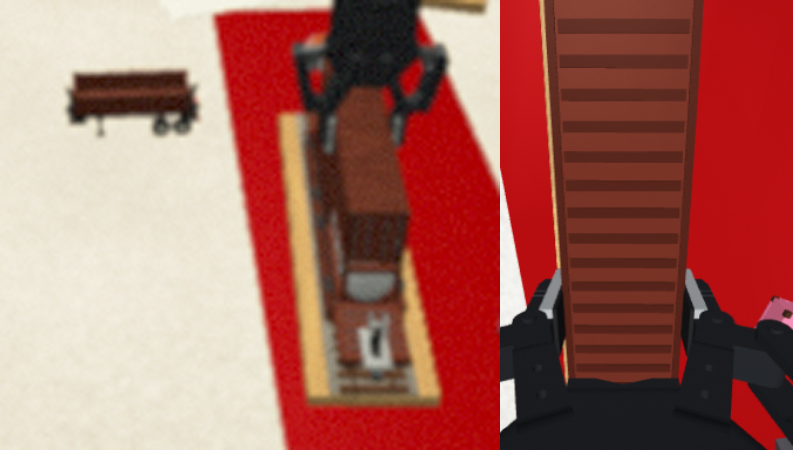

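>>> step_arm([
  [0,[0.8,-0.9,1.5],0],
  [0,[0.8,-0.9,3],0],
  [0,[0.8,-0.9,4],0],
  [0,[0.8,-0.9,5],0],
  [0,[0.8,-0.9,5],0],
  [0,[0.8,-0.9,5],0],
])

```text
t: 30.52
tool_pos: [0.6447, -0.0034, 0.2812]
tool_rot: [-2.297, -2.143, 0.0]
contact_force: [-5.8, -0.1, 10.6]
opening: 0.0505
grip_force: 44.2
```

>>> step_arm([
  [0,[0.8,-0.9,4.5],0],
  [0,[0.8,-0.9,4.5],0],
  [70,[0.8,-0.9,4.5],0],
  [70,[0.8,-0.9,4.5],0],
  [76,[0.8,-0.9,4.5],0],
  [80,[0.8,-0.9,-10],0],
  [80,[0.8,-0.9,-60],0],
  [80,[0.8,-0.9,-110],0],
  [80,[0.8,-0.9,-120],0],
  [80,[0.8,-0.9,-120],0],
  [80,[0.8,-0.9,-120],0],
])

```text
t: 31.9
tool_pos: [0.6432, -0.0026, 0.3964]
tool_rot: [-2.295, -2.141, 0.004]
contact_force: [-0.4, 0.7, -0.2]
opening: 0.0686
grip_force: 0.0
```

```bash
python3 - <<'E'
from objs import *
from wp import *
c=cam("wrist"); im=eyes.get_image("wrist")[:,:,::-1].copy(); cv2.imwrite("pics/w13.png",im)
P=proj(c,corners(*C,np.radians(A),dim['box40'],.081)); print(P.round(1).tolist())
bl=cv2.GaussianBlur(im,(3,3),0).astype(int); m=(bl[:,:,2]<118)&(bl[:,:,1]>14)
for r in range(20,240,30):
    row=bl[r,150:360]; print(r, [ (150+i,row[i].tolist()) for i in np.nonzero(np.abs(np.diff(row.sum(1)))>40)[0]][:14:2])
E
```

```text
[[277.0, 274.8], [280.7, 306.1], [236.1, 274.7], [232.5, 306.0], [283.8, 49.0], [290.8, 36.4], [230.7, 49.0], [224.4, 36.4]]
20 [(np.int64(167), [217, 221, 232]), (np.int64(169), [63, 62, 195]), (np.int64(210), [61, 86, 184]), (np.int64(229), [139, 143, 152]), (np.int64(283), [48, 61, 126]), (np.int64(285), [114, 123, 147]), (np.int64(304), [71, 106, 177])]
50 [(np.int64(171), [220, 223, 236]), (np.int64(173), [72, 72, 197]), (np.int64(211), [66, 96, 196]), (np.int64(224), [111, 165, 204]), (np.int64(226), [47, 65, 111]), (np.int64(291), [62, 90, 135]), (np.int64(301), [108, 163, 200])]
80 [(np.int64(175), [233, 237, 239]), (np.int64(177), [91, 90, 203]), (np.int64(212), [46, 61, 184]), (np.int64(225), [107, 160, 198]), (np.int64(227), [43, 60, 107]), (np.int64(290), [62, 90, 136]), (np.int64(300), [112, 170, 207])]
110 [(np.int64(179), [226, 231, 234]), (np.int64(181), [125, 127, 209]), (np.int64(213), [35, 45, 174]), (np.int64(225), [123, 183, 221]), (np.int64(227), [67, 99, 143]), (np.int64(289), [70, 103, 149]), (np.int64(298), [120, 182, 220])]
140 [(np.int64(184), [220, 224, 23
[... 205 characters left out ...]
[(np.int64(188), [226, 231, 236]), (np.int64(190), [113, 116, 204]), (np.int64(215), [23, 24, 178]), (np.int64(217), [94, 141, 207]), (np.int64(228), [94, 142, 184]), (np.int64(285), [26, 36, 85]), (np.int64(287), [81, 122, 166])]
200 [(np.int64(193), [214, 218, 231]), (np.int64(195), [66, 65, 191]), (np.int64(217), [37, 49, 172]), (np.int64(228), [112, 170, 209]), (np.int64(230), [49, 73, 119]), (np.int64(285), [47, 68, 114]), (np.int64(294), [115, 173, 213])]
230 [(np.int64(197), [222, 226, 235]), (np.int64(199), [93, 94, 198]), (np.int64(218), [30, 37, 181]), (np.int64(229), [115, 173, 213]), (np.int64(231), [49, 73, 120]), (np.int64(284), [45, 66, 112]), (np.int64(292), [118, 180, 217])]
```

>>> step_arm([
  [80,[0,0,-60],0],
  [80,[0,-60,-80],0],
  [80,[0,-120,-80],0],
  [80,[0,-180,-80],0],
  [80,[0,-240,-80],0],
  [80,[0,-240,-80],0],
  [80,[0,-240,-80],0],
  [80,[0,-240,-80],0],
])

```text
t: 32.95
tool_pos: [0.4053, 0.0139, 0.4781]
tool_rot: [-2.296, -2.142, 0.002]
contact_force: [-0.4, 0.0, 1.4]
opening: 0.0683
grip_force: 0.0
```

```bash
python3 - <<'E'
from objs import *
from wp import *
c=cam("top"); a=cv2.imread("pics/top0.png"); im=eyes.get_image("top")[:,:,::-1].copy(); cv2.imwrite("pics/t14.png",im)
P=proj(c,corners(*C,np.radians(A),dim['box40'],.081)); print(P.round(1).tolist())
bl=cv2.GaussianBlur(im,(3,3),0).astype(int)
h=cv2.convexHull(np.float32(P)); roi=np.zeros(im.shape[:2],np.uint8); cv2.fillConvexPoly(roi,np.int32(h.round()),1)
print('inside mean',im[roi>0].mean(0))
for col in (200,215,235,260,275): print(col,[(r,bl[r,col].tolist()) for r in range(int(P[:,1].min())-6,int(P[:,1].max())+5,2)])
for row in (145,152): print(row,[(k,bl[row,k].tolist()) for k in list(range(184,200,2))+list(range(274,290,2))])
d=np.abs(im.astype(int)-a).sum(2)
for n,(x0,y0,x1,y1) in dict(stock=(342,188,386,266),tin=(105,125,135,155),jar=(340,120,365,145),pink=(262,68,300,120),teal2=(308,265,342,320)).items(): print(n,d[y0:y1,x0:x1].mean().round(1))
E
```

```text
[[280.4, 140.8], [281.3, 135.5], [279.5, 158.3], [280.3, 153.7], [191.2, 135.7], [188.3, 130.2], [189.7, 153.1], [186.7, 148.3]]
inside mean [27.15271594 39.60819234 87.94835263]
200 [(124, [2, 0, 144]), (126, [0, 0, 144]), (128, [0, 0, 145]), (130, [6, 13, 128]), (132, [28, 41, 93]), (134, [30, 44, 96]), (136, [29, 44, 97]), (138, [27, 43, 96]), (140, [29, 44, 97]), (142, [31, 45, 99]), (144, [29, 45, 97]), (146, [29, 44, 97]), (148, [25, 37, 81]), (150, [20, 27, 61]), (152, [18, 26, 61]), (154, [16, 24, 59]), (156, [18, 24, 55]), (158, [27, 35, 64]), (160, [39, 47, 79]), (162, [93, 109, 124])]
215 [(124, [2, 0, 145]), (126, [0, 0, 145]), (128, [1, 0, 144]), (130, [2, 3, 138]), (132, [20, 31, 98]), (134, [28, 43, 92]), (136, [27, 41, 94]), (138, [27, 40, 93]), (140, [28, 42, 94]), (142, [29, 42, 95]), (144, [31, 45, 97]), (146, [31, 44, 98]), (148, [29, 42, 92]), (150, [15, 26, 64]), (152, [15, 24, 57]), (154, [16, 25, 61]), (156, [17, 25, 59]), (158, [22, 29, 63]), (160, [28, 39, 82]), (162, [70, 81, 102])]
235 [(124, [0, 0, 144]), (126, [0, 0, 144]), (128, [0, 0, 144]), (130, [1, 
[... 1224 characters left out ...]
 57, 95]), (188, [33, 46, 92]), (190, [24, 37, 85]), (192, [29, 44, 98]), (194, [28, 40, 92]), (196, [30, 44, 97]), (198, [27, 41, 92]), (274, [31, 46, 99]), (276, [29, 42, 92]), (278, [32, 46, 99]), (280, [27, 40, 88]), (282, [26, 39, 88]), (284, [33, 49, 103]), (286, [42, 56, 103]), (288, [39, 54, 105])]
152 [(184, [41, 52, 99]), (186, [47, 55, 97]), (188, [35, 48, 102]), (190, [22, 34, 73]), (192, [14, 23, 54]), (194, [15, 23, 59]), (196, [11, 22, 58]), (198, [17, 25, 60]), (274, [26, 38, 84]), (276, [26, 37, 82]), (278, [25, 39, 86]), (280, [26, 40, 80]), (282, [31, 45, 91]), (284, [34, 48, 104]), (286, [50, 58, 96]), (288, [40, 51, 100])]
stock 15.6
tin 13.5
jar 8.4
pink 11.9
teal2 12.4
```

```bash
python3 -c "
from station import finish_job
print(finish_job())"
```

```text
the job is handed in; nothing more can be done
None
```

I handed the job in at about 33 s of robot time. The tank is in the well at the brake-wheel end, the short box is at the other end, the long box is stacked square on top, and the half-height bin is flat on the trailer. The final top picture shows the stack in place and the stock box, pigment tin and paint jar unmoved.

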